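# Check a shelf board with the straightedge

## Task

I want to check the spare shelf board for bow. Take the metal straightedge out of its stand, lay it down flat on the bare desk with its finger ridge up and let go; then pick it up again and set it down flat on the desk, its long edge flush along the board's long edge that faces the robot, about midway along it. Leave the board and the other things where they are.

Things in the scene. Friction and masses are not known exactly. Their poses are not given: they have to be found in the camera images.
- straightedge: aluminium plate 60 x 220 x 10 mm with a finger ridge (14 wide, 100 long, 26 high: top 36 mm above the underside) along the middle of one face; 0.3 kg. Origin: centre of the flat underside; x across (edges at +-30 mm), y along, z out of the ridged face. Starts on a long edge in the stand, ridge facing away from the robot; the upper 23 mm of the plate, above the ridge, are free to grip.
- board: plain light wooden shelf board, 140 x 280 x 16 mm, loose, lying flat on the desk. Origin: centre of its underside; x across it, y along it, z up. The edge to check is its long edge on the -x side (x = -70 mm), which faces the robot.
- stand: dark wooden stand, fixed; foot 75 x 210 x 8 mm, with two pairs of cheeks at y = +-80 mm (each 20 mm long, up to 40 mm above the desk, 12.5 mm slot between them) that hold the straightedge upright, its lower edge on the foot. Origin: centre of its underside; y along the slot, z up.
- eraser: eraser in a card sleeve, 23 x 52 x 12 mm, lying on the board; leave alone. Origin: centre of its underside.
- tape_roll: roll of tape lying flat, 92 mm across, 48 mm high; leave alone. Origin: centre of its underside.
- mouse: computer mouse, 112 x 56 x 35 mm; leave alone. Origin: centre of its underside.
- calculator: pocket calculator, 130 x 80 x 14 mm; leave alone. Origin: centre of its underside.
Not all that is in view belongs to the job. Of the things that look like the straightedge, the larger one is meant.

How it is judged:
By the outcome, as a careful person would: the job done as asked, in the order asked, and still so for the second after the job is handed in, with the robot touching nothing.
It also fails if it takes over 64 s, if anything falls off the work surface, if the arm or the gripper's body presses on something with over 40 N, if the wrist force passes 120 N, or if a joint passes its speed limit or range.

## Robot

A 6-joint arm with a two-finger parallel gripper is mounted at the origin on a cart in front of the work surface, level with it; the furniture and walls round the work are solid. World frame = base frame: x ahead of the robot, y to its left, z up, the work surface at z = 0. Lengths are in m, angles in rad, forces in N, time in s.
With the tool pointing down it reaches from about 0.3 to 0.875 m from the base axis. Payload 6.4 kg.
Tool frame: the origin (TCP) lies midway between the tips of the shut fingers; the grasp point (between the pads) lies 19 mm behind it; z points along the fingers, y is the line along which they close (so a half turn about z gives the same grasp; the last joint's range is limited). The gripper opens to 88 mm and grips with 3 to 60 N. Pads are 18 mm wide; open, the fingers measure 123 mm over their backs; the gripper's body (75 mm by 187 mm) begins 45 mm behind the grasp point.
Start: joints at [-1.461, 0.181, 1.607, -0, 1.354, -0.206], TCP at [0.179, -0.547, 0.239] pointing down, gripper open.
Joint ranges: [-2.99, 2.99], [-0.89, 2.07], [0.3, 2.58], [-1.14, 4.28], [0, 2.63], [-3.12, 3.12]. Speed limits (rad/s): [2.57, 2.57, 3.01, 3.14, 3.14, 3.14].

## Interface

Orientations are given as a unit quaternion [x, y, z, w].
In Python, from cell import observe, cams, env, spotter gives the robot as it stands.
- The arm moves only by the shell command python3 -m creep 'ROWS' [OPENING] [FORCE]. ROWS is text: rows parted by semicolons, each of 6 numbers parted by spaces: the shift along the tool's x, y, z scaled (see below), then the turn, a rotation vector about the tool's x, y, z scaled (see below). A call has 1 to 12 rows; each row is the pose to reach, as a shift and turn from the pose commanded when the call began, along the tool's axes at that moment; what a row does not reach only later rows make up. The controller multiplies each number of a shift by 0.12 m and each number of a turn by 90 degrees. A row lasts 1/12 s, in which the tool goes at most 41.7 mm and 7.16 degrees, less where a joint would pass 70% of its speed; a pose out of reach is approached as far as the arm can. A call with a number of a shift or a turn outside -1 to 1 is refused whole. A call with a gripper value outside its range is refused whole. OPENING is the opening, from 0 (shut) to 1 (fully open), set as the call begins (- or left out, the last holds). The fingers move at their own pace and stop on an object; FORCE is the grip in N (left out, the last holds). Time passes only in rows, so rows that repeat a pose let the fingers close. It gives the time, the measured TCP pose, the force, the opening and the grip force at its end, in the units of the state.
- observe(): the state, without advancing time (a new reading comes with each control period).
- cams.camera(name): name is "scene" or "top"; returns a dict with "img" (400x640x3 uint8, red, green, blue), "range_z" (400x640 float32, m along the optical axis (not along the pixel's ray), 0 where there is no reading), "fx", "fy", "cx", "cy" (pixels), "k1" (the pictures are not rectified: a ray, as slopes to the right and down, at radius r is drawn at 1 + k1 r^2 times it, then the intrinsics apply), "R" (3x3) and "t" (3): a world point X has camera coordinates R X + t. Camera axes: x right, y down, z forward; pixel columns grow to the right and rows downward; lengths in m; the calibration is good to about 2 mm. A picture is of the moment at which its call begins.
- env.hand_in(): hands the job in; it is judged then, once.
Trained networks look in a picture, given as the dict that the camera call returned (one of the last four; its "shot" number tells which), for a name from the list of things; names that differ only in an ending like _2 or _b are one class to them, and where a whole thing is asked for, a point or a joint stands for the part that bears it (a point fixed in the world has none). Each returns a list of dicts, best first, with "conf" (0 to 1); they miss things now and then, are a little off and sometimes report something else, mostly with a low value. They report only what shows in the picture. A call takes as long as a camera call. They do not tell look-alikes from the thing itself.
- spotter.spot_in(picture, label): "at" ([column, row] in pixels, amid what is visible of it).
- spotter.cut_out(picture, label): "mask" (400x640 bool, what is visible of it) and "at" ([column, row] in pixels, amid what is visible of it).
The state is a dict: "t": time; "joint_positions": joint angles; "qvel": joint speeds; "joint_torque": joint torques, N m; "position": TCP position; "orientation": TCP orientation; "contact_force": force on the tool from outside, world axes, zero at the start; "wrist_torque": the same for the moment, N m; "grip_width": opening from 0.0 (shut) to 1.0 (fully open); "finger_force": force on a finger pad.
Only numpy, scipy, OpenCV 4.12 (cv2) and the standard library are available. Lean on these libraries where they do the work, as an engineer would, in place of code of your own. Each camera call takes 0.05 s, during which the arm holds its last target. There are 200 camera calls.

## Working session

There is one attempt and no reset: what is moved stays moved. The work goes in short steps, Python scripts to look and compute and a shell command to move; the robot and the scene stay as the last step left them, time stands still between calls to the robot, and variables do not carry over. Pictures are saved under pics/ and viewed, at most 10 in all, crops included, and the job is handed in when it is done.

```bash
ls; mkdir -p pics
cat > h.py <<'E'
import numpy as np, cv2
from cell import observe, cams, env, spotter
from scipy.spatial.transform import Rotation as Ro
def cloud(c):
    z=c["range_z"]; v,u=np.mgrid[0:400,0:640]
    K=np.array([[c["fx"],0,c["cx"]],[0,c["fy"],c["cy"]],[0,0,1.]])
    p=cv2.undistortPoints(np.stack([u,v],-1).reshape(-1,1,2).astype(float),K,np.array([c["k1"],0,0,0,0.])).reshape(400,640,2)
    P=np.dstack([p*z[...,None],z])
    W=(P-c["t"])@c["R"]
    W[z==0]=np.nan
    return W
def save(c,name,crop=None,scale=1):
    im=c["img"][...,::-1]
    if crop: im=im[crop[1]:crop[3],crop[0]:crop[2]]
    cv2.imwrite("pics/"+name,cv2.resize(im,None,fx=scale,fy=scale,interpolation=cv2.INTER_CUBIC))
E
python3 - <<'E'
from h import *
s=observe(); print(s)
ims=[]
for n in ("scene","top"):
    c=cams.camera(n); W=cloud(c); ims.append(c["img"])
    print(n,-c["R"].T@c["t"])
    for l in ("straightedge","board","stand","eraser","tape_roll","mouse","calculator"):
        for d in spotter.cut_out(c,l):
            if d["conf"]<.2: continue
            p=W[d["mask"]]; p=p[~np.isnan(p[:,0])]
            print(l,round(d["conf"],2),np.round(d["at"]),d["mask"].sum(),np.round(np.median(p,0),3) if len(p) else None, np.round(np.percentile(p,[2,98],axis=0),3).tolist() if len(p) else None)
cv2.imwrite("pics/a.png",cv2.resize(np.vstack(ims)[...,::-1],(480,600)))
save(dict(img=ims[0]),"scene0.png",None,1.25); save(dict(img=ims[1]),"top0.png",None,1.25)
E
```

```text
pics
{'t': 0.0, 'joint_positions': array([-1.46128545e+00,  1.81519258e-01,  1.60799409e+00, -9.18311463e-06,
        1.35377078e+00, -2.06323003e-01]), 'qvel': array([-0.00433425,  0.00049289, -0.00132627,  0.00043504, -0.00052578,
       -0.00106641]), 'joint_torque': array([ 1.95230830e-03, -4.33869696e+01, -3.41837382e+01,  7.03386404e-02,
        3.84438818e-02, -1.47408346e-04]), 'position': array([ 0.17854325, -0.54602763,  0.2378291 ]), 'orientation': array([ 9.87556502e-01,  1.57262332e-01,  3.64449489e-05, -8.44961116e-04]), 'contact_force': array([-0.20097313, -0.32845919,  0.17583688]), 'wrist_torque': array([-0.02487078,  0.01730157, -0.01066088]), 'finger_force': 0.0, 'grip_width': 1.0019277119611438}
scene [-0.08773539  0.98550489  1.16107698]
board 0.66 [290. 207.] 2417 [ 0.613 -0.027  0.015] [[0.55, -0.179, 0.004], [0.691, 0.09, 0.02]]
stand 0.94 [261. 310.] 845 [0.46  0.364 0.009] [[0.431, 0.252, 0.003], [0.493, 0.451, 0.04]]
eraser 0.48 [362. 141.] 469 [ 0.541 -0.46   0.028] [[0.498, -0.512, -0.0], [0.581, -0.422, 0.05]]
eraser 0.4 [290. 196.] 97 [ 0.637 -0.065  0.
[... 369 characters left out ...]
0.32, 0.39, 0.049]]
board 0.98 [314. 150.] 4157 [ 0.618 -0.047  0.017] [[0.55, -0.185, 0.012], [0.69, 0.082, 0.022]]
stand 0.61 [190. 201.] 1179 [0.47  0.325 0.01 ] [[0.433, 0.245, 0.003], [0.53, 0.444, 0.045]]
stand 0.34 [175. 194.] 760 [0.488 0.353 0.048] [[0.455, 0.249, 0.007], [0.515, 0.456, 0.073]]
eraser 0.51 [317. 145.] 147 [ 0.638 -0.071  0.029] [[0.625, -0.094, 0.016], [0.655, -0.047, 0.032]]
tape_roll 0.9 [465. 175.] 496 [ 0.54 -0.47  0.04] [[0.499, -0.512, 0.002], [0.581, -0.426, 0.052]]
mouse 0.58 [226. 129.] 596 [0.689 0.208 0.029] [[0.642, 0.186, 0.005], [0.742, 0.234, 0.038]]
calculator 0.6 [447. 237.] 1171 [ 0.364 -0.448  0.013] [[0.305, -0.487, 0.008], [0.427, -0.41, 0.019]]
```

View pics/top0.png

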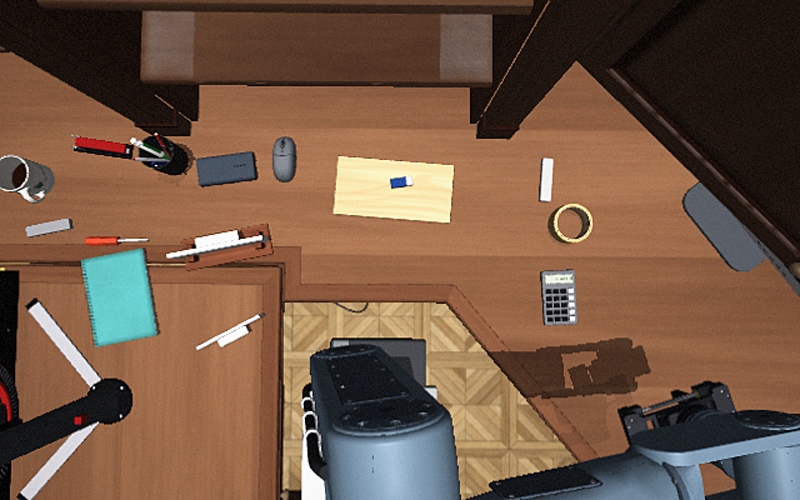

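View pics/scene0.png

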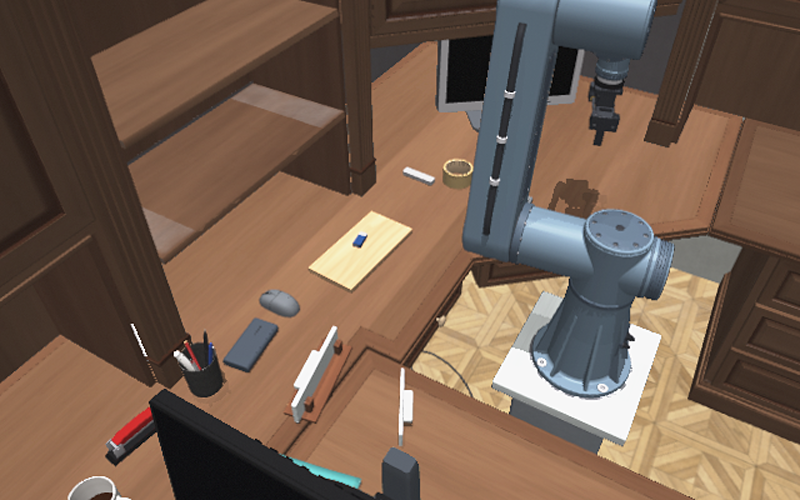

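Candidates in the top picture (640-wide pixels): plate A at (174,193), standing in the dark stand and about 0.21 m long, and plate B at (185,270), about 0.15 m long and not in the stand. A fits: it is the larger one and stands in the stand. I'll check this in a crop and fit the poses.

Run:
```python
from h import *
c=cams.camera("top"); W=cloud(c)
save(c,"crop1.png",(120,150,260,290),4)
def hull(p,n):
    r=cv2.minAreaRect(p[:,:2].astype(np.float32)*1000); print(n,np.round(r[0],1),np.round(r[1],1),round(r[2],2))
for d in spotter.cut_out(c,"straightedge")[:2]:
    p=W[d["mask"]]; p=p[~np.isnan(p[:,0])]
    zt=np.percentile(p[:,2],95); print("A/B",np.round(d["at"]),"ztop",zt)
    q=p[p[:,2]>zt-.010]
    vx,vy,x0,y0=cv2.fitLine(q[:,:2].astype(np.float32),cv2.DIST_HUBER,0,.001,.001).ravel()
    s=(q[:,:2]-[x0,y0])@[vx,vy]; n=(q[:,:2]-[x0,y0])@[-vy,vx]
    print("line ang",np.degrees(np.arctan2(vy,vx)),"centre",np.array([x0,y0])+(s.min()+s.max())/2*np.array([vx,vy]),"len",np.ptp(s),"n",np.percentile(n,[2,50,98]),"N",len(q))
b=spotter.cut_out(c,"board")[0]; p=W[b["mask"]]; hull(p[~np.isnan(p[:,0])],"board")
# board using edges: subpixel mask contour at z=.016
m=b["mask"].astype(np.uint8); (cx,cy),(w,h),a=cv2.minAreaRect(np.argwhere(m)[:,::-1].astype(np.float32)); print("px",cx,cy,w,h,a)
# desk height map
for x in np.arange(.36,.56,.02):
    row=[]
    for y in np.arange(-.4,.3,.06):
        s=(abs(W[...,0]-x)<.006)&(abs(W[...,1]-y)<.01); row.append("%4.0f"%(1000*np.nanmedian(W[s][:,2])) if s.any() else "  --")
    print("%.2f"%x," ".join(row))
# overhead obstacles: points above z .1 with x<.85
s=(W[...,2]>.1)&(W[...,0]>.35)&(abs(W[...,1])<.5); q=W[s]; 
for z0 in (.1,.3,.5,.7): 
    k=q[(q[:,2]>z0)&(q[:,2]<z0+.2)]; print(z0,len(k),k.min(0) if len(k) else '',k.max(0) if len(k) else '')
```

```text
A/B [176. 192.] ztop 0.07142059426861817
line ang -78.206024 centre [0.47934519 0.35163686] len 0.21339898540745458 n [-4.56562801e-03 -4.12610628e-05  5.26316367e-03] N 273
A/B [184. 268.] ztop 0.04737451802373633
line ang -61.832184 centre [0.28419721 0.32573161] len 0.15449217783343006 n [-3.46890103e-03  3.36505818e-05  3.55026122e-03] N 144Traceback (most recent call last):
  File "<stdin>", line 13, in <module>
IndexError: list index out of range
```

View pics/crop1.png

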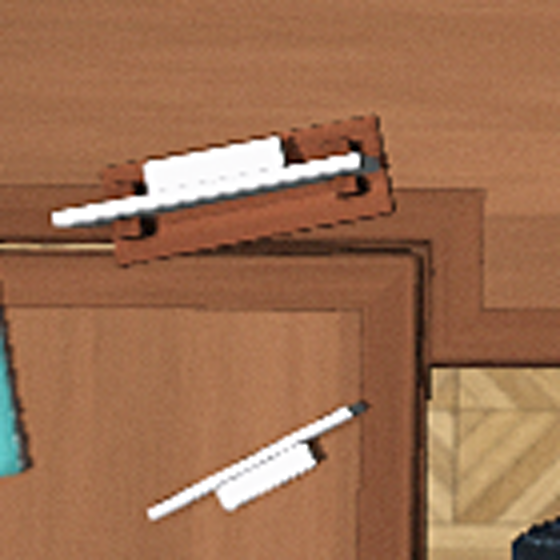

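The crop shows A at crop (215,185): a long white plate on edge in the dark stand, with its ridge on the far side from the robot. B at crop (255,460) is clearly smaller and has no stand, so A is the one meant. Next I'll fit the board and the desk.

```bash
cat >> h.py <<'E'
def rays(c,uv):
    K=np.array([[c["fx"],0,c["cx"]],[0,c["fy"],c["cy"]],[0,0,1.]])
    p=cv2.undistortPoints(np.asarray(uv,float).reshape(-1,1,2),K,np.array([c["k1"],0,0,0,0.])).reshape(-1,2)
    return np.c_[p,np.ones(len(p))]@c["R"], -c["R"].T@c["t"]
def onplane(c,uv,z):
    d,o=rays(c,uv); return o+d*((z-o[2])/d[:,2])[:,None]
def rect(c,mask,z,n):
    k=cv2.findContours(mask.astype(np.uint8),cv2.RETR_EXTERNAL,cv2.CHAIN_APPROX_NONE)[0]; k=max(k,key=len).reshape(-1,2)
    P=onplane(c,k,z)[:,:2]; r=cv2.minAreaRect((P*1000).astype(np.float32))
    print(n,"c",np.round(r[0],1),"size",np.round(r[1],1),"ang",round(r[2],2)); return r
E
python3 - <<'E'
from h import *
c=cams.camera("top"); W=cloud(c)
from scipy import ndimage
hsv=cv2.cvtColor(c["img"],cv2.COLOR_RGB2HSV)
print("board hsv",hsv[160,290], "desk",hsv[185,330])
m=(hsv[...,1]<150)&(hsv[...,2]>150)
l,_=ndimage.label(m); b=l==l[160,290]; print(b.sum())
rect(c,b,.016,"board")
# desk height map
for x in np.arange(.30,.56,.02):
    row=[]
    for y in np.arange(-.42,.31,.06):
        s=(abs(W[...,0]-x)<.006)&(abs(W[...,1]-y)<.01); row.append("%4.0f"%(1000*np.nanmedian(W[s][:,2])) if s.any() else "  --")
    print("%.2f"%x," ".join(row))
s=(W[...,2]>.1)&(W[...,0]>.35)&(abs(W[...,1])<.5); q=W[s]
for z0 in (.1,.3,.5,.7): 
    k=q[(q[:,2]>z0)&(q[:,2]<z0+.2)]; print(z0,len(k),k.min(0) if len(k) else '',k.max(0) if len(k) else '')
# plate A ends, both top edge, along line
for z in (.068,):
    u=np.array([[120+52/4,150+218/4],[120+360/4,150+161/4],[120+380/4,150+163/4]]); print(onplane(c,u,z))
c2=cams.camera("scene"); W2=cloud(c2)
for d in spotter.cut_out(c2,"straightedge")[:3]+spotter.cut_out(c2,"stand")[:1]:
    p=W2[d["mask"]];p=p[~np.isnan(p[:,0])];print(d["conf"],d["at"],p.min(0),p.max(0))
E
```

```text
board hsv [ 22  85 250] desk [ 13 134 171]
47446
board c [608.9   5.1] size [1687.   457.6] ang 83.91
0.30    3    2    2    1 -777 -780  746 -775 -783 -778 -776    0   41
0.32   13    2    1   -0   --   --   --   --   --   --   --    2    1
0.34   12    0    0    1  -13   --   --   --   --   --   --    1    2
0.36   14    0    1    1    0    1   -0   -0    0   -0    0    1    1
0.38   15    1    0    1    0    1    1    1   -0    1    1    1    2
0.40   12    1    1    0    2   -0    1    2    0    2    1    3    1
0.42   13    1    1    2    0    0    2    1    1    1    1    1    2
0.44    1   -0    1    1    0    1    1    1    1    1    1  -13   -7
0.46    1   -0    0   -1    1    1    1    1   -0    1    0    2    9
0.48    1    0    2    2    0    0    1    1    0    1    1    5   10
0.50    1    1    0    1    1    0   -1   -0    0    1    2   11   11
0.52    2    1    1   -1    1    1    1    1    2    1    1    1    9
0.54   11    1    2    1    2    1    1    1    1    1    1    1    1
0.56    2    1   -0   -1   16   17   17   16   12    1    1    1    1
0.1 19196 [ 0.65069988 -0.33026339  0.10002333] [0.91277718 0.49983721 0.29997909]
0.3 8104 [ 0.57574666 -0.49966063  0.30003139] [0.90438868 0.49997625 0.49998251]
0.5 20838 [ 0.57624283 -0.49995941  0.5000012 ] [0.8015219  0.49997854 0.69998764]
0.7 3768 [ 0.60178573 -0.47612457  0.70003144] [ 0.71696279 -0.37421651  0.78599624]
[[0.45651023 0.46405245 0.068     ]
 [0.49862454 0.24605448 0.068     ]
 [0.49729128 0.23177603 0.068     ]]
0.74 [321.9, 328.6] [ 0.24268281  0.23724077 -0.00846507] [0.33938938 0.4031916  0.05280034]
0.63 [248.9, 298.5] [4.51342354e-01 2.08839011e-01 8.92380652e-05] [0.54196063 0.46571338 0.0751676 ]
0.26 [362.3, 138.8] [ 0.49560262 -0.51676646 -0.00606401] [ 0.59095989 -0.41701948  0.0531335 ]
0.76 [259.7, 310.7] [ 0.4266041   0.24087208 -0.00621676] [0.50884754 0.46369522 0.0503694 ]
```

```bash
cat >> h.py <<'E'
def rel(pos,yaw=None,tilt=0.,R=None):
    """shift/turn numbers for creep to reach TCP pos with tool x at yaw deg, tilted by rotation 'tilt' deg about tool x"""
    s=observe(); R0=Ro.from_quat(s["orientation"])
    if R is None:
        a=np.radians(yaw); x=np.array([np.cos(a),np.sin(a),0]); z=np.array([0,0,-1.]); R=Ro.from_matrix(np.c_[x,np.cross(z,x),z])*Ro.from_rotvec([np.radians(tilt),0,0])
    d=R0.inv().apply(np.array(pos)-s["position"])/.12; w=(R0.inv()*R).as_rotvec()/(np.pi/2)
    print("t %.2f"%s["t"],"pos",np.round(s["position"],4),"shift",np.round(d,3),"turn",np.round(w,4),"width %.3f F"%s["grip_width"],np.round(s["contact_force"],1),"ff %.1f"%s["finger_force"])
E
python3 -m creep '0 0 0 0 0 -0.93;0 0 0 0 0 -0.93;0 0 0 0 0 -0.93;0 0 0 0 0 -0.93;0 0 0 0 0 -0.93;0 0 0 0 0 -0.93;0 0 0 0 0 -0.93;0 0 0 0 0 -0.93;0 0 0 0 0 -0.93;0 0 0 0 0 -0.93;0 0 0 0 0 -0.93;0 0 0 0 0 -0.93' 1
python3 -m creep '1 1 0 0 0 0;1 1 0 0 0 0;1 1 0 0 0 0;1 1 0 0 0 0;1 1 0 0 0 0'
python3 -m creep '1 1 0 0 0 0;1 1 0 0 0 0;1 1 0 0 0 0;1 1 0 0 0 0;1 1 0 0 0 0'
python3 -m creep '1 1 0 0 0 0;1 1 0 0 0 0;1 1 0 0 0 0;1 1 0 0 0 0;1 1 0 0 0 0'
python3 -c "
from h import *
rel([.479,.353,.15],101.7)"
```

```text
t: 2.15
position: [0.1786, -0.5466, 0.2387]
orientation: [0.628, 0.778, 0.0, -0.0]
contact_force: [-0.2, -0.0, 0.0]
grip_width: 1.0
finger_force: 0.0
t: 2.57
position: [0.2743, -0.3995, 0.2385]
orientation: [0.629, 0.777, 0.001, -0.0]
contact_force: [-0.2, 0.1, -0.9]
grip_width: 1.003
finger_force: 0.0
t: 2.98
position: [0.367, -0.2579, 0.2389]
orientation: [0.629, 0.778, 0.001, 0.0]
contact_force: [-0.1, -0.2, 0.0]
grip_width: 1.001
finger_force: 0.0
t: 3.4
position: [0.4599, -0.1164, 0.239]
orientation: [0.629, 0.778, 0.001, 0.0]
contact_force: [-0.6, 0.2, -0.3]
grip_width: 1.0
finger_force: 0.0
t 3.40 pos [ 0.4599 -0.1164  0.239 ] shift [3.79  0.975 0.748] turn [ 0.0013 -0.0007  0.0045] width 1.000 F [-0.6  0.2 -0.3] ff 0.0
```

```bash
python3 -m creep '0.95 0.24 0 0 0 0;0.95 0.24 0 0 0 0;0.95 0.24 0 0 0 0;0.95 0.24 0 0 0 0' >/dev/null
python3 -m creep '0.95 0.24 0 0 0 0;0.95 0.24 0 0 0 0;0.95 0.24 0 0 0 0;0.95 0.24 0 0 0 0' >/dev/null
python3 -m creep '0.95 0.24 0 0 0 0;0.95 0.24 0 0 0 0;0.95 0.24 0 0 0 0;0.95 0.24 0 0 0 0' >/dev/null
python3 -m creep '0.94 0.24 0.75 0 0 0;0.94 0.24 0.75 0 0 0;0.94 0.24 0.75 0 0 0;0.94 0.24 0.75 0 0 0;0.94 0.24 0.75 0 0 0;0.94 0.24 0.75 0 0 0'
python3 - <<'E'
from h import *
rel([.479,.353,.048],101.7)
c=cams.camera("scene"); save(c,"scene1.png",(180,210,400,375),3.6)
W=cloud(c); d=spotter.cut_out(c,"straightedge")
for e in d[:2]:
    p=W[e["mask"]];p=p[~np.isnan(p[:,0])]; print(e["conf"],e["at"],p.min(0),p.max(0))
    q=p[(p[:,2]>.060)]
    if len(q)>20: print(cv2.fitLine(q[:,:2].astype(np.float32),cv2.DIST_HUBER,0,.001,.001).ravel(),np.median(q,0))
E
```

```text
t: 4.9
position: [0.4776, 0.3465, 0.1475]
orientation: [0.63, 0.776, -0.001, -0.0]
contact_force: [-0.3, -0.2, 0.1]
grip_width: 0.999
finger_force: 0.0
t 4.90 pos [0.4776 0.3465 0.1475] shift [0.052 0.024 0.829] turn [-0.0015  0.001   0.0015] width 0.999 F [-0.3 -0.2  0.1] ff 0.0
0.71 [322.5, 326.2] [ 0.24378446  0.26000935 -0.00452842] [0.32170731 0.4038077  0.05028606]
0.59 [250.2, 300.7] [ 0.45129347  0.27518166 -0.00064083] [0.54202872 0.46462478 0.07352719]
[ 0.20438117 -0.9788914   0.47630382  0.37398377] [0.47627115 0.37536275 0.06704294]
```

View pics/scene1.png

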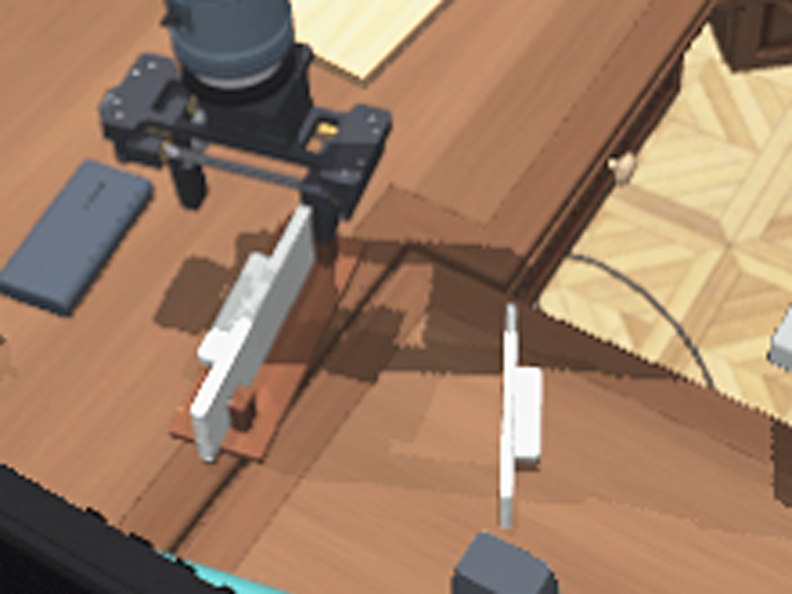

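The scene view (crop) shows the open fingers straddling the plate, one on each side of its top edge, with the ridge below on the far side. I'll descend to just above the ridge top (z 0.045) and grip.

```bash
python3 -m creep '0.05 0.03 0 0 0 0;0.05 0.03 0.4 0 0 0;0.05 0.03 0.65 0 0 0;0.05 0.03 0.81 0 0 0;0.05 0.03 0.81 0 0 0;0.05 0.03 0.81 0 0 0'
python3 -m creep '0 0 0 0 0 0;0 0 0 0 0 0;0 0 0 0 0 0;0 0 0 0 0 0;0 0 0 0 0 0;0 0 0 0 0 0;0 0 0 0 0 0;0 0 0 0 0 0;0 0 0 0 0 0;0 0 0 0 0 0' 0 40
```

```text
t: 5.5
position: [0.48, 0.3541, 0.0519]
orientation: [0.631, 0.776, -0.0, -0.0]
contact_force: [0.2, 0.5, 1.1]
grip_width: 0.996
finger_force: 0.0
t: 6.33
position: [0.4795, 0.3547, 0.0514]
orientation: [0.631, 0.776, -0.0, -0.0]
contact_force: [-0.9, -1.2, -0.4]
grip_width: 0.269
finger_force: 0.0
```

```bash
python3 -m creep '0 0 0 0 0 0;0 0 0 0 0 0;0 0 0 0 0 0;0 0 0 0 0 0;0 0 0 0 0 0;0 0 0 0 0 0'
python3 -m creep '0 0 -0.1 0 0 0;0 0 -0.3 0 0 0;0 0 -0.6 0 0 0;0 0 -0.9 0 0 0;0 0 -0.9 0 0 0;0 0 -0.9 0 0 0'
```

```text
t: 6.83
position: [0.4795, 0.3547, 0.0514]
orientation: [0.631, 0.776, -0.0, -0.0]
contact_force: [0.6, -0.2, -1.6]
grip_width: 0.11
finger_force: 40.0
t: 7.33
position: [0.4808, 0.3554, 0.1622]
orientation: [0.631, 0.776, 0.002, 0.001]
contact_force: [-0.7, 0.2, -3.5]
grip_width: 0.11
finger_force: 40.0
```

The width of 9.7 mm matches the 10 mm plate, and the extra wrist load matches its weight, so it is held. I'll carry it in front of the board.

```bash
python3 -m creep '-0.3 -0.06 -0.1 0 0 0;-0.6 -0.12 -0.2 0 0 0;-0.82 -0.21 -0.2 0 0 0;-0.82 -0.21 -0.2 0 0 0' >/dev/null
python3 -m creep '-0.3 -0.07 0 0 0 0;-0.6 -0.14 0 0 0 0;-0.82 -0.21 0 0 0 0;-0.82 -0.21 0 0 0 0' >/dev/null
python3 -m creep '-0.3 -0.07 0 0 0 0;-0.6 -0.14 0 0 0 0;-0.82 -0.21 0 0 0 0;-0.82 -0.21 0 0 0 0;-0.82 -0.21 0 0 0 0'
python3 - <<'E'
from h import *
c=cams.camera("top"); save(c,"top1.png",None,1.25)
from scipy import ndimage
for d in spotter.cut_out(c,"board")[:1]: 
    print(d["conf"],d["mask"].sum()); rect(c,d["mask"],.016,"board")
rel([.46,-.05,.2],86)
rel([.46,-.05,.2],86,-40)
E
```

```text
t: 8.42
position: [0.4648, 0.0498, 0.1819]
orientation: [0.632, 0.775, -0.001, -0.002]
contact_force: [-0.2, 1.2, -3.1]
grip_width: 0.108
finger_force: 40.0
0.91 4147
board c [621.1 -52.9] size [280.6 146.1] ang 85.89
t 8.52 pos [0.4651 0.0511 0.1824] shift [-0.816 -0.214 -0.148] turn [-0.0014 -0.0007  0.1754] width 0.109 F [-0.3  0.1 -3. ] ff 40.0
t 8.52 pos [0.4651 0.0511 0.1824] shift [-0.816 -0.214 -0.148] turn [-0.443  -0.0619  0.1679] width 0.109 F [-0.3  0.1 -3. ] ff 40.0
```

View pics/top1.png

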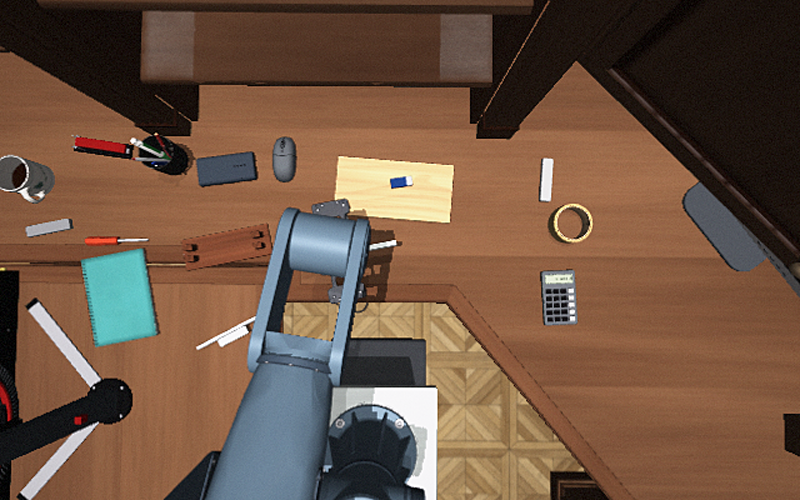

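```bash
python3 -m creep '-0.3 -0.08 0 -0.1 -0.01 0.04;-0.6 -0.16 0 -0.2 -0.03 0.08;-0.816 -0.18 0 -0.3 -0.045 0.12;-0.816 -0.18 0 -0.4 -0.06 0.16;-0.816 -0.18 0 -0.465 -0.065 0.168;-0.816 -0.18 0 -0.465 -0.065 0.168;-0.816 -0.18 0 -0.465 -0.065 0.168;-0.816 -0.18 0 -0.465 -0.065 0.168;-0.816 -0.18 0 -0.465 -0.065 0.168;-0.816 -0.18 0 -0.465 -0.065 0.168'
python3 -c "
from h import *
rel([.465,-.05,.06],86,-42)
rel([.465,-.05,.036],86,-42)"
```

```text
t: 9.35
position: [0.4655, -0.0496, 0.1844]
orientation: [0.682, 0.637, 0.245, 0.263]
contact_force: [0.2, -0.8, -2.7]
grip_width: 0.11
finger_force: 40.0
t 9.35 pos [ 0.4655 -0.0496  0.1844] shift [-0.002 -0.698  0.766] turn [0.0013 0.0001 0.0009] width 0.110 F [ 0.2 -0.8 -2.7] ff 40.0
t 9.35 pos [ 0.4655 -0.0496  0.1844] shift [-0.002 -0.832  0.915] turn [0.0013 0.0001 0.0009] width 0.110 F [ 0.2 -0.8 -2.7] ff 40.0
```

```bash
python3 -m creep '0 -0.2 0.22 0 0 0;0 -0.4 0.44 0 0 0;0 -0.55 0.61 0 0 0;0 -0.7 0.77 0 0 0;0 -0.76 0.84 0 0 0;0 -0.8 0.88 0 0 0;0 -0.82 0.9 0 0 0;0 -0.82 0.9 0 0 0;0 -0.82 0.9 0 0 0'
python3 -c "
from h import *
rel([.465,-.05,.035],86,-42)
c=cams.camera('scene'); save(c,'scene2.png',(230,130,390,250),5)"
```

```text
t: 10.1
position: [0.465, -0.05, 0.0363]
orientation: [0.683, 0.637, 0.245, 0.262]
contact_force: [-0.2, -0.6, -3.8]
grip_width: 0.106
finger_force: 40.0
t 10.10 pos [ 0.465  -0.05    0.0363] shift [-0.    -0.007  0.008] turn [-0.0001 -0.0002 -0.0003] width 0.106 F [-0.2 -0.6 -3.8] ff 40.0
```

View pics/scene2.png

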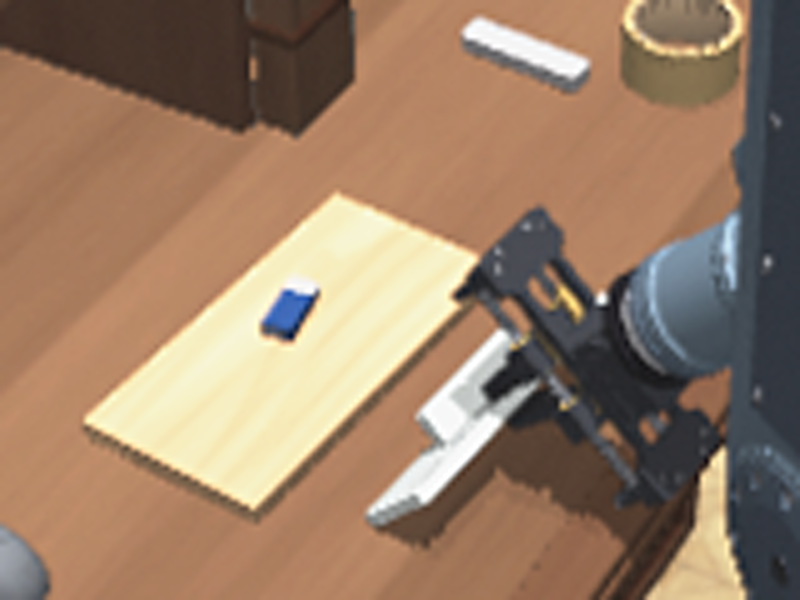

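The view shows the plate tilted with its ridge upward, its lower edge at the desk around (400,510), clear of the board. I'll touch down, open a little, and back out along the fingers so it settles flat.

```bash
python3 -m creep '0 -0.007 0.008 0 0 0;0 -0.014 0.015 0 0 0;0 -0.014 0.015 0 0 0'
python3 -m creep '0 0 0 0 0 0;0 0 0 0 0 0;0 0 0 0 0 0;0 0 0 0 0 0;0 0 0 0 0 0;0 0 0 0 0 0' 0.35
python3 -m creep '0 0 -0.05 0 0 0;0 0 -0.1 0 0 0;0 0 -0.15 0 0 0;0 0 -0.2 0 0 0;0 0 -0.3 0 0 0;0 0 -0.4 0 0 0;0 0 -0.6 0 0 0;0 0 -0.8 0 0 0;0 0 -1 0 0 0;0 0 -1 0 0 0;0 0 -1 0 0 0'
```

```text
t: 10.4
position: [0.4648, -0.0501, 0.0354]
orientation: [0.682, 0.636, 0.245, 0.264]
contact_force: [0.3, 0.0, -3.2]
grip_width: 0.109
finger_force: 40.0
t: 10.9
position: [0.4642, -0.0501, 0.0351]
orientation: [0.683, 0.636, 0.245, 0.263]
contact_force: [0.2, -0.8, -1.7]
grip_width: 0.35
finger_force: 0.5
t: 11.82
position: [0.4304, -0.0527, 0.1375]
orientation: [0.685, 0.64, 0.236, 0.254]
contact_force: [-0.6, -0.1, 0.2]
grip_width: 0.35
finger_force: 0.0
```

```bash
python3 -c "
from h import *
print(observe()['joint_positions'].round(3))
rel([.43,-.05,.2],86,0)"
```

```text
[-0.702 -0.498  2.575  0.755  0.596 -1.17 ]
t 11.82 pos [ 0.4304 -0.0527  0.1375] shift [ 0.022  0.335 -0.398] turn [0.4513 0.0005 0.0011] width 0.350 F [-0.6 -0.1  0.2] ff 0.0
```

```bash
python3 -m creep '0.02 0.33 -0.4 0.08 0 0;0.02 0.33 -0.4 0.16 0 0;0.02 0.33 -0.4 0.24 0 0;0.02 0.33 -0.4 0.32 0 0;0.02 0.33 -0.4 0.4 0 0;0.02 0.33 -0.4 0.451 0 0;0.02 0.33 -0.4 0.451 0 0;0.02 0.33 -0.4 0.451 0 0;0.02 0.33 -0.4 0.451 0 0'
python3 -m creep '-1 0 0 0 0 0;-1 0 0 0 0 0;-1 0 0 0 0 0;-1 0 0 0 0 0' 1
python3 -m creep '-1 0 0 0 0 0;-1 0 0 0 0 0;-1 0 0 0 0 0;-1 0 0 0 0 0;-1 0 0 0 0 0'
python3 - <<'E'
from h import *
print(observe()['joint_positions'].round(3))
c=cams.camera("top"); W=cloud(c); save(c,"top2.png",(220,100,420,240),4)
for l,z in (("board",.016),("straightedge",.010)):
  for d in spotter.cut_out(c,l)[:2]:
    print(d["conf"],d["at"],d["mask"].sum()); rect(c,d["mask"],z,l)
    p=W[d["mask"]];p=p[~np.isnan(p[:,0])];print("z pct",np.percentile(p[:,2],[5,50,95]).round(4))
E
```

```text
t: 12.57
position: [0.4289, -0.0486, 0.1954]
orientation: [0.73, 0.683, 0.0, -0.003]
contact_force: [-0.4, -0.8, -0.2]
grip_width: 0.348
finger_force: 0.0
t: 12.9
position: [0.4196, -0.1738, 0.1968]
orientation: [0.732, 0.681, -0.0, -0.0]
contact_force: [-0.9, 0.0, 0.5]
grip_width: 0.63
finger_force: 0.0
t: 13.32
position: [0.4113, -0.2892, 0.1961]
orientation: [0.732, 0.681, 0.0, -0.002]
contact_force: [0.2, -0.1, -0.5]
grip_width: 0.993
finger_force: 0.0
[-8.500e-01  6.500e-02  1.826e+00  1.000e-03  1.254e+00 -7.780e-01]
0.96 [312.9, 149.9] 4227
board c [620.8 -52.7] size [280.2 141.5] ang 85.61
z pct [0.0126 0.0167 0.0206]
0.78 [314.2, 206.1] 1481
straightedge c [459.5 -49.5] size [220.6  62.7] ang 85.98
z pct [0.0069 0.0112 0.0365]
0.59 [183.2, 267.4] 429
straightedge c [273.2 329.6] size [ 32.5 172.3] ang 28.45
z pct [-0.0009  0.029   0.0477]
```

View pics/top2.png

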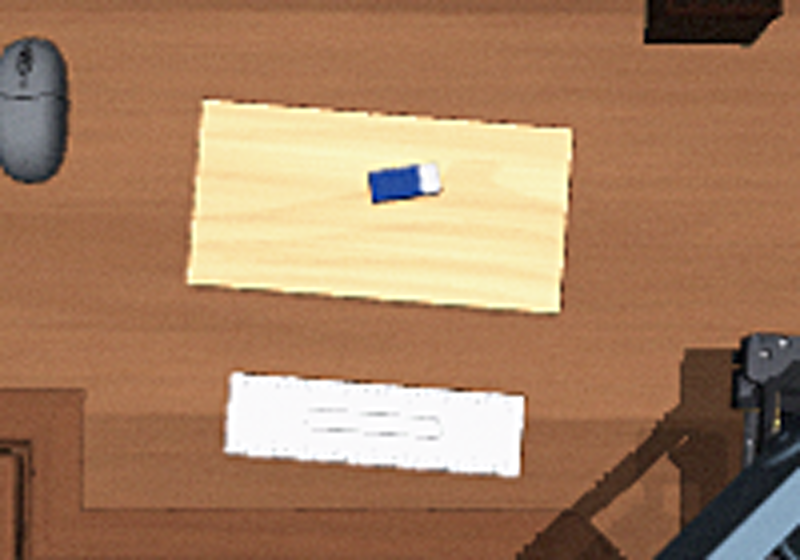

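The crop shows the plate flat, ridge up, at crop (375,425), well clear of the board. I'll measure both facing edges at sub-pixel level.

```bash
cat >> h.py <<'E'
def edge(c,mid,ang,half,z,name,rng=.008,skip=None):
    """sub-pixel straight edge near world line through mid at ang(deg), height z. profile along +normal. Returns offset(m along normal at mid), angle"""
    K=np.array([[c["fx"],0,c["cx"]],[0,c["fy"],c["cy"]],[0,0,1.]])
    a=np.radians(ang); t=np.array([np.cos(a),np.sin(a)]); n=np.array([np.sin(a),-np.cos(a)]) # n ~ +x (away)
    ss=np.linspace(-half,half,120); nn=np.linspace(-rng,rng,81)
    P=np.array([[*(np.array(mid)+s*t+k*n),z] for s in ss for k in nn])
    uv=cv2.projectPoints(P,cv2.Rodrigues(c["R"])[0],c["t"],K,np.array([c["k1"],0,0,0,0.]))[0].reshape(len(ss),len(nn),2).astype(np.float32)
    g=cv2.remap(c["img"][...,2].astype(np.float32),uv[...,0],uv[...,1],cv2.INTER_LINEAR)
    off=[];S=[]
    for s,r in zip(ss,g):
        r=np.convolve(np.pad(r,3,mode="edge"),np.ones(7)/7,"valid")
        lo,hi=r.min(),r.max()
        if hi-lo<50: continue
        m=(lo+hi)/2; i=np.where((r[:-1]-m)*(r[1:]-m)<=0)[0]
        if len(i): i=i[np.argmin(abs(nn[i]))]; off.append(nn[i]+(m-r[i])/(r[i+1]-r[i]+1e-9)*(nn[1]-nn[0])); S.append(s)
    off=np.array(off);S=np.array(S); k=np.ones(len(S),bool)
    for _ in range(4):
        p=np.polyfit(S[k],off[k],1); k=abs(off-np.polyval(p,S))<.0015
    pt=np.array(mid)+p[1]*n; A=ang-np.degrees(np.arctan(p[0]))
    print(name,"pt",np.round(pt*1000,1),"ang %.2f"%A,"n",k.sum(),"sd %.2f"%(1000*(off-np.polyval(p,S))[k].std())); return pt,A
def nrm(a): a=np.radians(a); return np.array([np.sin(a),-np.cos(a)]),np.array([np.cos(a),np.sin(a)])
E
python3 - <<'E'
from h import *
c=cams.camera("top")
n,t=nrm(85.6); B=np.array([.6208,-.0527]); P=np.array([.4595,-.0495])
bn=edge(c,B-.07*n,85.6,.13,.016,"board near"); bf=edge(c,B+.07*n,85.6,.13,.016,"board far")
pf=edge(c,P+.03*n,86,.1,.010,"plate far"); pn=edge(c,P-.03*n,86,.1,.010,"plate near")
e1=edge(c,P+.11*t,176,.025,.010,"plate end+"); e0=edge(c,P-.11*t,176,.025,.010,"plate end-")
b1=edge(c,B+.14*t,175.6,.06,.016,"board end+"); b0=edge(c,B-.14*t,175.6,.06,.016,"board end-")
print("board width",(bf[0]-bn[0])@n,"plate width",(pf[0]-pn[0])@n,"lens",(e1[0]-e0[0])@t,(b1[0]-b0[0])@t)
print("gap normal",(bn[0]-pf[0])@n, "along",((b1[0]+b0[0])/2-(e1[0]+e0[0])/2)@t)
pc=(pf[0]+pn[0])/2; print("plate mid",pc+t*(((e1[0]+e0[0])/2-pc)@t))
E
```

```text
board near pt [552.4 -47.4] ang 85.73 n 120 sd 0.47
board far pt [690.6 -58.1] ang 85.77 n 120 sd 0.58
plate far pt [487.9 -51.7] ang 85.98 n 120 sd 0.64
plate near pt [427.7 -47.1] ang 85.94 n 120 sd 0.58
plate end+ pt [468.   61.3] ang 175.56 n 120 sd 0.41
plate end- pt [ 451.1 -158.9] ang 175.28 n 120 sd 0.51
board end+ pt [631.5  86.9] ang 175.75 n 120 sd 0.56
board end- pt [ 610.2 -190.9] ang 175.64 n 120 sd 0.57
board width 0.13854883601245935 plate width 0.06030332982982076 lens 0.22077918524576626 0.2786006957739517
gap normal 0.06405496920907312 along 0.00922290382360568
plate mid [ 0.45786545 -0.04867193]
```

```bash
python3 -m creep '1 0.14 0 0 0 0;1 0.14 0 0 0 0;1 0.14 0 0 0 0;1 0.14 0 0 0 0' >/dev/null
python3 -m creep '0.98 0.14 0.5 0 0 0;0.98 0.14 0.5 0 0 0;0.98 0.14 0.5 0 0 0;0.98 0.14 0.5 0 0 0;0.98 0.14 0.5 0 0 0'
python3 -c "
from h import *
rel([.458,-.0487,.020],85.95)"
```

```text
t: 14.27
position: [0.4606, -0.051, 0.1356]
orientation: [0.729, 0.684, -0.001, -0.003]
contact_force: [0.0, 0.5, 0.0]
grip_width: 1.0
finger_force: 0.0
t 14.27 pos [ 0.4606 -0.051   0.1356] shift [ 0.015 -0.017  0.963] turn [-0.004  -0.002   0.0048] width 1.000 F [0.  0.5 0. ] ff 0.0
```

```bash
python3 -m creep '0.015 -0.018 0.2 0 0 0;0.015 -0.018 0.45 0 0 0;0.015 -0.018 0.7 0 0 0;0.015 -0.018 0.86 0 0 0;0.015 -0.018 0.96 0 0 0;0.015 -0.018 0.96 0 0 0;0.015 -0.018 0.96 0 0 0' 0.5
python3 -c "
from h import *
rel([.458,-.0487,.020],85.95)"
python3 -m creep '0 0 0 0 0 0;0 0 0 0 0 0;0 0 0 0 0 0;0 0 0 0 0 0;0 0 0 0 0 0;0 0 0 0 0 0;0 0 0 0 0 0;0 0 0 0 0 0;0 0 0 0 0 0;0 0 0 0 0 0' 0 30
python3 -c "
from h import *
rel([.458,-.0487,.020],85.95)"
```

```text
t: 14.85
position: [0.4597, -0.0529, 0.0222]
orientation: [0.731, 0.682, -0.0, -0.002]
contact_force: [-0.3, -0.4, -0.6]
grip_width: 0.509
finger_force: 0.0
t 14.85 pos [ 0.4597 -0.0529  0.0222] shift [ 0.034 -0.017  0.019] turn [-0.0021 -0.0011  0.0009] width 0.509 F [-0.3 -0.4 -0.6] ff 0.0
t: 15.68
position: [0.4599, -0.052, 0.0224]
orientation: [0.731, 0.682, -0.0, -0.001]
contact_force: [-2.3, -0.7, 7.0]
grip_width: 0.157
finger_force: 30.0
t 15.68 pos [ 0.4599 -0.052   0.0224] shift [ 0.026 -0.018  0.02 ] turn [-0.0017 -0.001   0.0014] width 0.157 F [-2.3 -0.7  7. ] ff 30.0
```

```bash
python3 -m creep '0 0 -0.1 0 0 0;0 0 -0.3 0 0 0;0 0 -0.3 0 0 0.003;0.04 0.25 -0.3 0 0 0.003;0.077 0.496 -0.3 0 0 0.003;0.077 0.496 -0.3 0 0 0.003;0.077 0.496 -0.3 0 0 0.003;0.077 0.496 -0.3 0 0 0.003'
python3 -m creep '0 0 0.1 0 0 0;0 0 0.2 0 0 0;0 0 0.26 0 0 0;0 0 0.285 0 0 0;0 0 0.285 0 0 0;0 0 0.285 0 0 0;0 0 0.285 0 0 0'
python3 -c "
from h import *
rel([.52,-.05,.0224],85.75)"
```

```text
t: 16.35
position: [0.5182, -0.0463, 0.0562]
orientation: [0.732, 0.681, -0.001, -0.003]
contact_force: [0.2, 0.3, -3.6]
grip_width: 0.152
finger_force: 30.0
t: 16.93
position: [0.5191, -0.0467, 0.0229]
orientation: [0.733, 0.681, -0.001, -0.002]
contact_force: [0.0, 0.2, -2.7]
grip_width: 0.154
finger_force: 30.0
t 16.93 pos [ 0.5191 -0.0467  0.0229] shift [-0.027  0.009  0.004] turn [-0.0025 -0.0013  0.0004] width 0.154 F [ 0.   0.2 -2.7] ff 30.0
```

```bash
python3 -m creep '0 0 0.006 0 0 0;0 0 0.01 0 0 0;0 0 0.01 0 0 0'
python3 -m creep '0 0 0 0 0 0;0 0 0 0 0 0;0 0 0 0 0 0;0 0 0 0 0 0' 0.25
python3 -m creep '0 0 -0.2 0 0 0;0 0 -0.5 0 0 0;-0.3 0 -0.8 0 0 0;-0.7 -0.1 -1 0 0 0;-1 -0.1 -1 0 0 0;-1 -0.1 -1 0 0 0;-1 -0.1 -1 0 0 0' 
python3 -m creep '-1 -0.3 0 0 0 0;-1 -0.3 0 0 0 0;-1 -0.3 0 0 0 0;-1 -0.3 0 0 0 0;-1 -0.3 0 0 0 0' >/dev/null
cat > meas.py <<'E'
from h import *
import sys
c=cams.camera("top")
n,t=nrm(85.75); B=np.array([.6208,-.0527]); P=np.array(eval(sys.argv[1]))
bn=edge(c,B-.0686*n,85.7,.138,.016,"board near",.005); bf=edge(c,B+.07*n,85.6,.13,.016,"board far")
b1=edge(c,B+.14*t,175.6,.06,.016,"board end+"); b0=edge(c,B-.14*t,175.6,.06,.016,"board end-")
pn=edge(c,P-.03*n,86,.1,.010,"plate near")
e1=edge(c,P+.11*t,176,.022,.010,"plate end+"); e0=edge(c,P-.11*t,176,.022,.010,"plate end-")
print("lens",(e1[0]-e0[0])@t,(b1[0]-b0[0])@t,"along",((b1[0]+b0[0])/2-(e1[0]+e0[0])/2)@t)
print("gap by near edge",(bf[0]-pn[0])@n-.2,"ang diff",pn[1]-bf[1])
save(c,sys.argv[2],(220,100,420,240),4)
E
python3 meas.py "[.520,-.040]" top3.png
```

```text
t: 17.18
position: [0.5195, -0.0468, 0.0224]
orientation: [0.733, 0.681, -0.0, -0.002]
contact_force: [-2.0, 0.6, 1.5]
grip_width: 0.154
finger_force: 30.0
t: 17.52
position: [0.5198, -0.0468, 0.0223]
orientation: [0.733, 0.681, -0.0, -0.002]
contact_force: [0.4, 0.6, 0.5]
grip_width: 0.253
finger_force: 0.0
t: 18.1
position: [0.4997, -0.1696, 0.1438]
orientation: [0.734, 0.679, -0.0, 0.0]
contact_force: [0.5, 0.5, 0.7]
grip_width: 0.248
finger_force: 0.0
board near pt [552.3 -47.6] ang 85.75 n 120 sd 0.36
board far pt [690.6 -57.9] ang 85.77 n 120 sd 0.58
board end+ pt [631.2  86.9] ang 175.76 n 120 sd 0.58
board end- pt [ 610.5 -190.9] ang 175.63 n 120 sd 0.57
plate near pt [488.  -37.6] ang 85.71 n 120 sd 0.61
plate end+ pt [527.9  66.5] ang 175.88 n 120 sd 0.41
plate end- pt [ 511.6 -153.7] ang 176.13 n 120 sd 0.65
lens 0.22083437550575588 0.27859439833659677 along -0.0009052974998243225
gap by near edge 0.0034914854452573196 ang diff -0.06625729338566089
```

View pics/top3.png

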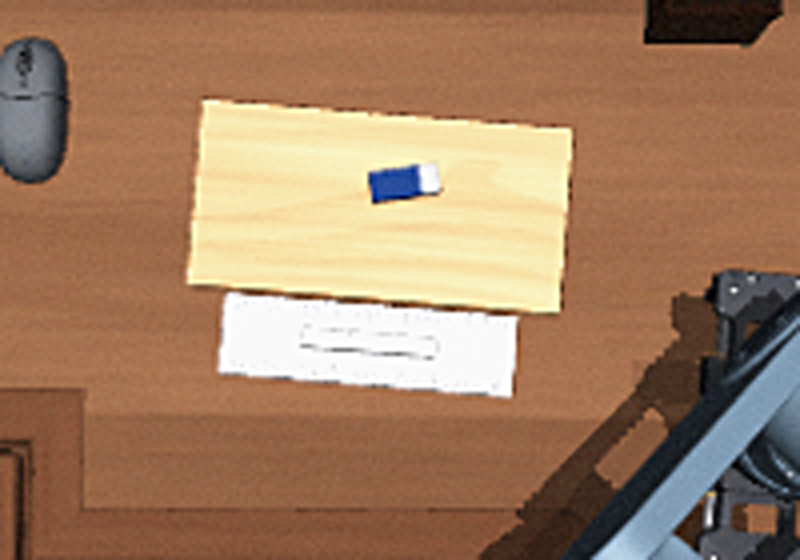

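The plate lies parallel to the board with a gap of about 4 mm, crop (370,300), centred to within 1 mm. I'll regrasp and close the gap gently.

```bash
python3 -m creep '1 0.3 0 0 0 0;1 0.3 0 0 0 0;1 0.3 0 0 0 0;1 0.3 0 0 0 0;1 0.3 0 0 0 0' >/dev/null
python3 -c "
from h import *
rel([.5198,-.0468,.06],85.75)"
```

```text
t 18.98 pos [ 0.4997 -0.1615  0.1416] shift [0.963 0.106 0.682] turn [-0.0026 -0.0018  0.0048] width 0.251 F [-0.6 -0.7 -0.2] ff 0.0
```

```bash
python3 -m creep '0.963 0.106 0 0 0 0.004;0.963 0.106 0 0 0 0.004;0.963 0.106 0 0 0 0.004;0.963 0.106 0.3 0 0 0.004;0.963 0.106 0.6 0 0 0.004;0.963 0.106 0.68 0 0 0.004;0.963 0.106 0.68 0 0 0.004;0.963 0.106 0.68 0 0 0.004' >/dev/null
python3 -c "
from h import *
rel([.5198,-.0468,.0224],85.75)"
```

```text
t 19.65 pos [ 0.5199 -0.0516  0.0608] shift [ 0.039 -0.003  0.32 ] turn [-0.0028 -0.0014 -0.0039] width 0.247 F [-0.2  0.3 -0.5] ff 0.0
```

```bash
python3 -m creep '0.039 -0.003 0.1 0 0 -0.004;0.039 -0.003 0.2 0 0 -0.004;0.039 -0.003 0.3 0 0 -0.004;0.039 -0.003 0.32 0 0 -0.004;0.039 -0.003 0.32 0 0 -0.004;0.039 -0.003 0.32 0 0 -0.004' >/dev/null
python3 -c "
from h import *
rel([.5198,-.0468,.0224],85.75)"
python3 -m creep '0 0 0 0 0 0;0 0 0 0 0 0;0 0 0 0 0 0;0 0 0 0 0 0;0 0 0 0 0 0;0 0 0 0 0 0' 0 30
python3 -m creep '0 0 -0.012 0 0 0;0 0 -0.012 0 0 0;0 0 -0.012 0 0 0;0 0 -0.012 0 0 0'
python3 -c "
from h import *
rel([.5198,-.0468,.0224],85.75)"
```

```text
t 20.15 pos [ 0.5198 -0.0466  0.022 ] shift [-0.002  0.    -0.003] turn [-0.0025 -0.0013  0.0004] width 0.250 F [-0.1 -0.5 -0.1] ff 0.0
t: 20.65
position: [0.5202, -0.0467, 0.0226]
orientation: [0.733, 0.681, -0.0, -0.002]
contact_force: [-1.0, -0.2, 4.1]
grip_width: 0.158
finger_force: 30.0
t: 20.98
position: [0.5195, -0.0463, 0.0233]
orientation: [0.733, 0.681, -0.001, -0.002]
contact_force: [-0.3, 0.8, -2.6]
grip_width: 0.151
finger_force: 30.0
t 20.98 pos [ 0.5195 -0.0463  0.0233] shift [-0.004  0.003  0.007] turn [-0.0026 -0.0014  0.0005] width 0.151 F [-0.3  0.8 -2.6] ff 30.0
```

```bash
python3 -m creep '-0.007 0.015 0 0 0 0;-0.007 0.027 0 0 0 0;-0.007 0.027 0 0 0 0;-0.007 0.027 0 0 0 0;-0.007 0.027 0 0 0 0' | sed -n 2,4p
for k in 1; do python3 -m creep '0 0.003 0 0 0 0;0 0.003 0 0 0 0;0 0.003 0 0 0 0' | sed -n 2,4p
python3 -m creep '0 0.002 0 0 0 0;0 0.002 0 0 0 0;0 0.002 0 0 0 0' | sed -n 2,4p
done
```

```text
position: [0.5231, -0.0476, 0.0236]
orientation: [0.733, 0.681, -0.0, -0.002]
contact_force: [0.0, -0.2, -3.8]
position: [0.5233, -0.0476, 0.0236]
orientation: [0.733, 0.681, -0.0, -0.002]
contact_force: [-1.1, 0.9, -3.2]
position: [0.5234, -0.0476, 0.0236]
orientation: [0.733, 0.681, -0.001, -0.002]
contact_force: [-2.4, -0.0, -1.2]
```

The force across the plate rises to 2.4 N after 3.8 mm of travel, so it touches the board as predicted. I'll set it down, release, and check.

```bash
python3 -m creep '0 0 0.006 0 0 0;0 0 0.012 0 0 0;0 0 0.013 0 0 0;0 0 0.013 0 0 0' | sed -n 2,4p
python3 -m creep '0 0 0 0 0 0;0 0 0 0 0 0;0 0 0 0 0 0;0 0 0 0 0 0' 0.25 | sed -n 2,5p
python3 -m creep '0 0 -0.2 0 0 0;0 0 -0.5 0 0 0;-0.3 0 -0.8 0 0 0;-0.7 -0.1 -1 0 0 0;-1 -0.1 -1 0 0 0;-1 -0.1 -1 0 0 0;-1 -0.1 -1 0 0 0' >/dev/null
python3 -m creep '-1 -0.4 0 0 0 0;-1 -0.4 0 0 0 0;-1 -0.4 0 0 0 0;-1 -0.4 0 0 0 0;-1 -0.4 0 0 0 0' >/dev/null
python3 meas.py "[.524,-.041]" top4.png
```

```text
position: [0.5233, -0.0475, 0.0226]
orientation: [0.733, 0.681, -0.001, -0.002]
contact_force: [-7.2, 0.8, 6.4]
position: [0.5244, -0.0478, 0.0224]
orientation: [0.733, 0.681, -0.0, -0.001]
contact_force: [-0.5, -0.2, 0.3]
grip_width: 0.254
board near pt [551.2 -47.5] ang 85.71 n 69 sd 0.66
board far pt [690.6 -57.9] ang 85.78 n 120 sd 0.58
board end+ pt [631.2  87. ] ang 175.78 n 120 sd 0.56
board end- pt [ 610.5 -190.9] ang 175.64 n 120 sd 0.59
plate near pt [491.8 -38.6] ang 85.75 n 120 sd 0.59
plate end+ pt [531.9  65.4] ang 175.91 n 120 sd 0.50
plate end- pt [ 515.6 -154.7] ang 176.85 n 120 sd 0.55
lens 0.2207418953037595 0.2785969520911467 along -9.93168676867982e-05
gap by near edge -0.0003035416669514013 ang diff -0.025231787418874774
```

View pics/top4.png

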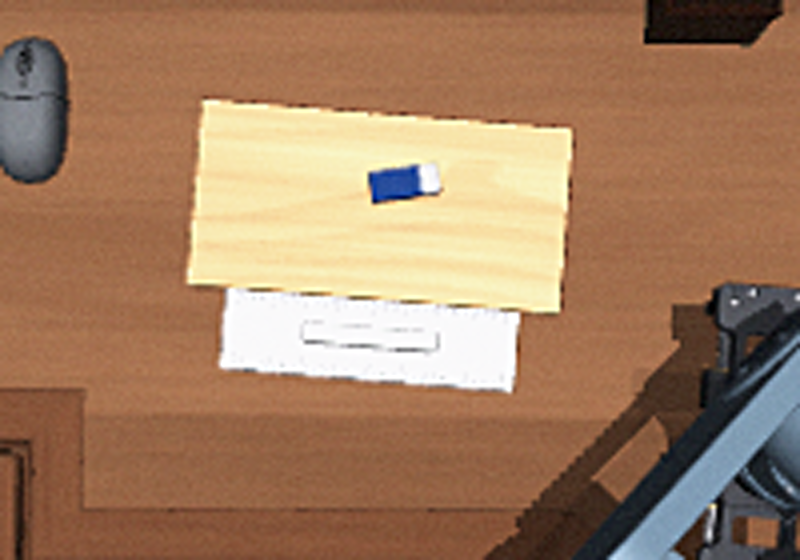

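The plate lies flush along the board's near edge: the measured gap is about 0.2 mm, the angle error 0.03°, and it is centred to within 0.1 mm. The board has not moved and the arm is clear, so I'm handing in.

```bash
python3 -c "
from cell import env; print(env.hand_in())"
```

```text
the job is handed in; nothing more can be done
None
```

The job is handed in: the straightedge was laid flat with its ridge up and released, then picked up again and set flush along the middle of the board's robot-side edge (gap about 0.2 mm), with the board unmoved and no contact with the other things.

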